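Reset the pop-up stops of a length-stop rail

TASK

Set the stop rail for short bars: of its three push-push pop-up stops, only the one next to the fixed end block shall stand up, and the other two shall be locked down. Each full press straight down from above, with the fingers closed and then lifted off, changes a stop over: one that stands up stays locked down, and one that is locked down comes up. At the start the stop beside the end block is locked down and one of the other two stands up.

Things in the scene. Friction and masses are not known exactly. Their poses are not given: they have to be found in the camera images.
- stop_rail: Stop rail, fixed: dark steel base 62 x 236 x 8 mm, long along its own y, origin centre of its underside, z up. The plain steel end block, 50 x 20 mm, top 74 mm above the table, stands at y = +102 mm. The stops stand at x = 0 and y = +45 (next to the end block), -10 and -65 mm. Loose parts up to 35 mm high lie round the rail.
- stop_a_top (a point): Top centre of a stop: steel pin, 17 mm diameter, in a grey painted housing 46 x 50 mm whose top is 50 mm above the table. Point 78 mm above the table = up, 63 mm = locked down. Stop A is up at the start, in the middle or farthest from the end block. Spring 1.3 N at the top to 4 N at the bottom. Pressing the pin to within 6 mm of the housing's top, then releasing, changes it over; a shorter press leaves it as it was.
- stop_b_top (a point): Top centre of a stop: steel pin, 17 mm diameter, in a grey painted housing 46 x 50 mm whose top is 50 mm above the table. Point 78 mm above the table = up, 63 mm = locked down. Stop B, built like A; locked down at the start, in the other of A's two places. A touch under 2 N does not release a locked stop.
- stop_c_top (a point): Top centre of a stop: steel pin, 17 mm diameter, in a grey painted housing 46 x 50 mm whose top is 50 mm above the table. Point 78 mm above the table = up, 63 mm = locked down. Stop C, built like A; always the one next to the end block, locked down at the start.

How it is judged:
At the end, for the whole second after the job is handed in: The top of the stop next to the end block is more than 72 mm above the table (up); the tops of the other two stops are between 56 and 68 mm above the table (locked down) (height (world z) of stop_a_top between 0.056 and 0.068 m and height (world z) of stop_b_top between 0.056 and 0.068 m and height (world z) of stop_c_top above 0.072 m); the robot touches nothing.
It also fails if it takes over 35 s, if anything falls off the work surface, if the arm or the gripper's body presses on something with over 40 N, if the wrist force passes 120 N, or if a joint passes its speed limit or range.

ROBOT

A 6-joint arm with a two-finger parallel gripper is mounted at the origin on a cart in front of the work surface, level with it; the furniture and walls round the work are solid. World frame = base frame: x ahead of the robot, y to its left, z up, the work surface at z = 0. Lengths are in m, angles in rad, forces in N, time in s.
With the tool pointing down it reaches from about 0.35 to 0.975 m from the base axis. Payload 7.1 kg.
Tool frame: the origin (TCP) lies midway between the tips of the shut fingers; the grasp point (between the pads) lies 19 mm behind it; z points along the fingers, x is the direction in which the jaws open and shut, and the axes are right-handed (so a half turn about z gives the same grasp; the last joint's range is limited). The gripper opens to 88 mm and grips with 3 to 60 N. Pads are 20 mm wide; open, the fingers measure 115 mm over their backs; the gripper's body (75 mm by 178 mm) begins 61 mm behind the grasp point.
Start: joints at [-1.162, 0.423, 1.63, -0, 1.089, -0.019], TCP at [0.259, -0.569, 0.223] pointing down, gripper open.
Joint ranges: [-3, 3], [-0.9, 2.11], [0.09, 2.58], [-1.31, 4.45], [0.11, 2.69], [-2.54, 2.54]. Speed limits (rad/s): [2.39, 2.39, 3.01, 3.14, 3.14, 3.14].

INTERFACE

Orientations are given as a unit quaternion [w, x, y, z].
In Python, from station import move_pose, movel, movej, command_gripper, wait, inverse_kinematics, read_camera, camera_info, MotionError, job_done, get_time, get_joint_pos, get_qvel, get_effort, get_tcp_pos, get_ee_rot, get_ft_force, get_ft_torque, get_grip_width gives the robot as it stands. Calls block until the motion is done:
- move_pose(position, orientation): joint-space move of the TCP to a pose.
- movel(position, frame=None, v=0.15, until_force=None): straight line of the TCP; frame=None keeps the orientation; v is the mean speed in m/s. With until_force (N) it stops when the force on the tool has changed by that much, and returns True; else False.
- movej(angles): joint-space move.
- command_gripper(opening): opening from 0.0 (shut) to 1.0 (fully open); the grip force is fixed at half the most; returns when the fingers have stopped.
- wait(seconds).
- inverse_kinematics(position, orientation): joint angles nearest the present ones, or None.
- read_camera(name): name is "scene" or "top" or "wrist"; returns the picture (384x512x3 uint8, red, green, blue); there is no depth.
- camera_info(name): a dict with "intrinsics" (3x3 intrinsics, pixels), "T" (4x4, takes a point from camera to world coordinates); the wrist camera has in their place "tool_from_camera" (4x4, takes a point from camera to tool coordinates, whose origin is the TCP and whose axes are the tool frame's). Camera axes: x right, y up, looking along -z (the intrinsics and any distortion apply to the point x, -y, -z); pixel columns grow to the right and rows downward; lengths in m; the calibration is good to about 2 mm. A picture is of the moment at which its call begins: read the wrist's pose just before it. camera_info takes no time and is no camera call.
A pose or a line that the arm cannot do raises MotionError and nothing moves.
- job_done(): hands the job in, once; it reports no verdict.
Readings, each from a call of its own:
- get_time(): time.
- get_joint_pos(): joint angles.
- get_qvel(): joint speeds.
- get_effort(): joint torques, N m.
- get_tcp_pos(): TCP position.
- get_ee_rot(): TCP orientation.
- get_ft_force(): force on the tool from outside, world axes, zero at the start.
- get_ft_torque(): the same for the moment, N m.
- get_grip_width(): opening from 0.0 (shut) to 1.0 (fully open).
Only numpy, scipy, OpenCV 4.12 (cv2) and the standard library are available. Lean on these libraries where they do the work, as an engineer would, in place of code of your own. Each camera call takes 0.05 s, during which the arm holds its last target.

## Working session

There is one attempt and no reset: what is moved stays moved. The work goes in short steps, each a Python script; the robot and the scene stay as the last script left them, time stands still between calls to the robot, and variables do not carry over. Pictures are saved under pics/ and viewed, and the job is handed in when it is done.

```bash
mkdir -p pics; ls; cat > h.py <<'E'
import numpy as np, cv2
from station import *
def snap(n,f):
    im=np.array(read_camera(n)); cv2.imwrite('pics/'+f,im[:,:,::-1]); return im
def ray(info,T,u,v):
    K=np.array(info['intrinsics'],float); d=info.get('distortion')
    p=np.linalg.inv(K)@[u,v,1.]
    d=np.array([p[0],-p[1],-1.]); T=np.array(T)
    return T[:3,3],T[:3,:3]@d
def onz(n,u,v,z):
    i=camera_info(n); o,d=ray(i,i['T'],u,v); return o+d*(z-o[2])/d[2]
def proj(n,P):
    i=camera_info(n); T=np.linalg.inv(np.array(i['T'])); c=T[:3,:3]@P+T[:3,3]
    q=np.array(i['intrinsics'])@[c[0],-c[1],-c[2]]; return q[:2]/q[2]
E
python3 - <<'E'
from h import *
print(get_time(),get_ee_rot())
for n in('scene','top','wrist'):
    print(n,camera_info(n)); snap(n,n+'0.png')
E
```

```text
pics
0.0 [-4.09969485e-04  8.41083814e-01 -5.40904278e-01 -6.41604264e-04]
scene {'intrinsics': array([[433.47159687,   0.        , 256.96869538],
       [  0.        , 433.47159687, 194.46115069],
       [  0.        ,   0.        ,   1.        ]]), 'T': array([[-0.75143983,  0.39778864, -0.52640515,  0.08211391],
       [-0.65963803, -0.47068914,  0.58594317,  0.4999713 ],
       [-0.01469166,  0.78753789,  0.61609109,  0.59909724],
       [ 0.        ,  0.        ,  0.        ,  1.        ]])}
top {'intrinsics': array([[373.96433882,   0.        , 254.86878435],
       [  0.        , 373.96433882, 193.44405783],
       [  0.        ,   0.        ,   1.        ]]), 'T': array([[ 0.00366716,  0.99783493, -0.06566584,  0.47864935],
       [-0.99997117,  0.00322254, -0.00687571, -0.00550761],
       [-0.00664921,  0.06568916,  0.99781798,  0.94176058],
       [ 0.        ,  0.        ,  0.        ,  1.        ]])}
wrist {'intrinsics': array([[303.67680356,   0.        , 255.43422882],
       [  0.        , 303.67680356, 189.16206611],
       [  0.        ,   0.        ,   1.        ]]), 'tool_from_camera': array([[ 9.99999921e-01,  3.90272851e-04,  7.56837756e-05,
        -2.10653536e-03],
       [ 3.95559151e-04, -9.57811591e-01, -2.87396589e-01,
        -7.82138147e-02],
       [-3.96722886e-05,  2.87396596e-01, -9.57811670e-01,
        -1.61718704e-01],
       [ 0.00000000e+00,  0.00000000e+00,  0.00000000e+00,
         1.00000000e+00]])}
```

View pics/scene0.png

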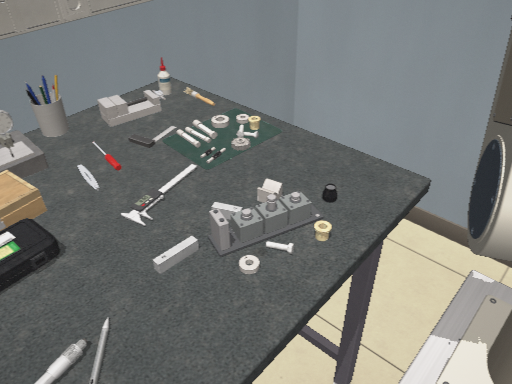

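View pics/top0.png

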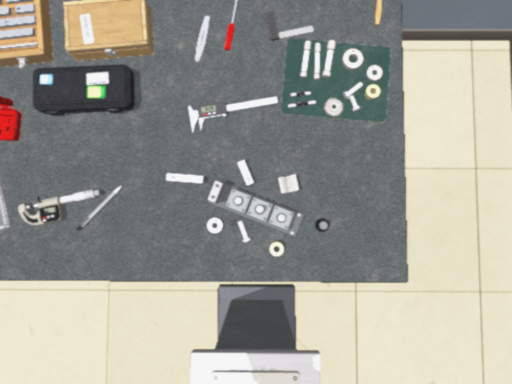

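The rail is at about (255,208) in the top view, with the end block at its left (216,191). In the scene view the block is at (220,228), and the middle stop (271,203) looks higher. I'll enlarge both views to check.

```bash
python3 - <<'E'
import cv2,numpy as np
a=cv2.imread('pics/scene0.png')[170:260,195:335]; b=cv2.imread('pics/top0.png')[170:245,195:315]
a=cv2.resize(a,(780,500),interpolation=3);cv2.imwrite('pics/s0c.png',a)
b=cv2.resize(b,(720,450),interpolation=3);cv2.imwrite('pics/t0c.png',b)
E
```

```text
(no output)
```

View pics/s0c.png

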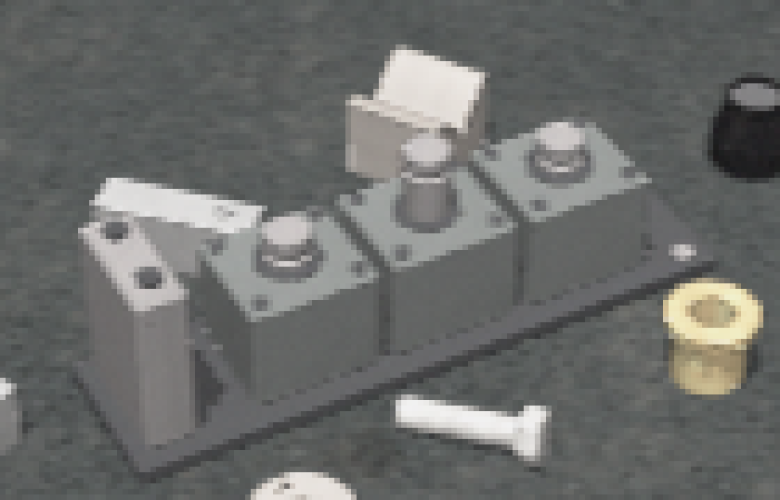

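View pics/t0c.png

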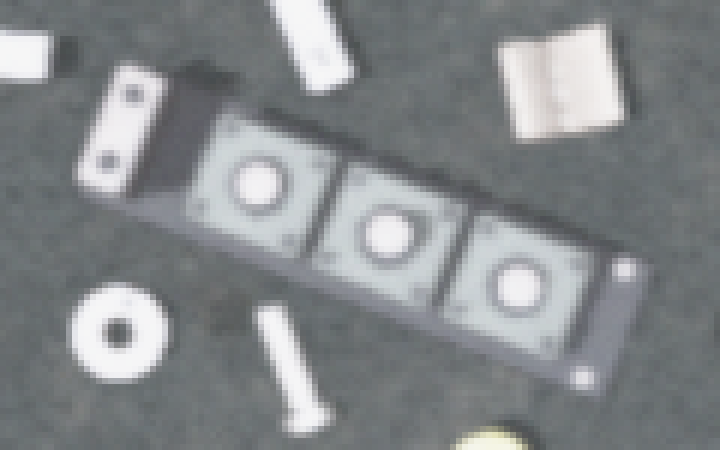

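The middle stop is A and is up: scene (271.5,197.5), top (259.5,209). C is at scene (246.7,211), top (238,200.7). B is at scene (295.5,195), top (281.3,217.7). Next I'll triangulate with refined centroids.

```bash
cat > tri.py <<'E'
from h import *
def tri(us,ut):
    A=[];b=[]
    for n,u in(('scene',us),('top',ut)):
        i=camera_info(n);o,d=ray(i,i['T'],*u);d=d/np.linalg.norm(d);M=np.eye(3)-np.outer(d,d);A.append(M);b.append(M@o)
    P=np.linalg.lstsq(np.vstack(A),np.hstack(b),rcond=None)[0]; return P, [np.linalg.norm(a@P-c) for a,c in zip(A,b)]
def blob(im,u,r=7,th=215):
    g=im.min(2).astype(float);x0,y0=int(u[0])-r,int(u[1])-r
    m=(g[y0:y0+2*r+1,x0:x0+2*r+1]>th).astype(np.uint8)
    M=cv2.moments(m,True);return (x0+M['m10']/M['m00'],y0+M['m01']/M['m00']),M['m00']
E
python3 - <<'E'
from tri import *
t=cv2.imread('pics/top0.png')
S=dict(C=(246.7,211),A=(271.5,197.5),B=(295.5,194.8))
Tt=dict(C=(238,200.7),A=(259.5,209),B=(281.3,217.7))
for k in 'CAB':
    u,n=blob(t,Tt[k]); u=np.array(u)
    P,e=tri(S[k],u); print(k,u,n,P.round(4),e, onz('top',*u,.078 if k=='A' else .063).round(4),onz('scene',*S[k],.078 if k=='A' else .063).round(4))
E
```

```text
C [237.5 200.5] 32.0 [0.5202 0.0417 0.0638] [np.float64(0.0006242268028141023), np.float64(0.0006242268028133031)] [0.5197 0.0414 0.063 ] [0.5213 0.0414 0.063 ]
A [259.17647059 208.64705882] 34.0 [ 0.5009 -0.0092  0.0757] [np.float64(0.000660386700054372), np.float64(0.0006603867000542487)] [ 0.5004 -0.0096  0.078 ] [ 0.4996 -0.0066  0.078 ]
B [281.06060606 217.42424242] 33.0 [ 0.4809 -0.0607  0.0617] [np.float64(0.0007385300149976723), np.float64(0.0007385300149979001)] [ 0.4803 -0.0611  0.063 ] [ 0.4805 -0.0589  0.063 ]
```

Both views agree: heights are 64, 76 and 62 mm, and the spacing is 54 mm. I'll close the gripper, go above A, and check with the wrist camera.

```bash
python3 - <<'E'
from h import *
a=np.radians(-20); q=[0,np.cos(a/2),np.sin(a/2),0]
command_gripper(0.0)
move_pose([.5007,-.0094,.16],q)
print(get_time(),get_tcp_pos(),get_ee_rot(),get_grip_width(),get_ft_force())
snap('wrist','w1.png')
E
```

```text
3.6833 [ 0.50094649 -0.01005156  0.16009742] [ 3.82213752e-05  9.84713781e-01 -1.74180188e-01  1.74845733e-04] 0.005348786453268938 [-0.8521812   0.46556759  0.86352007]
```

View pics/w1.png

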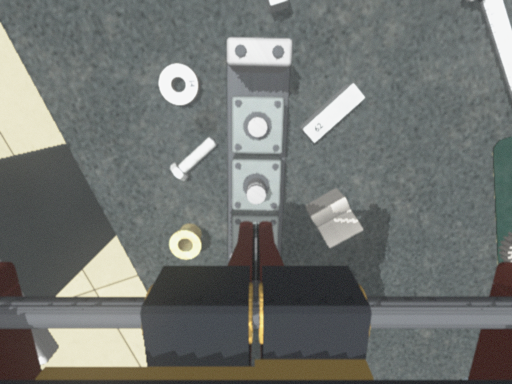

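The wrist view shows the end block at (259,51), C's pin at (258,127) and A's raised pin top at about (256,193). The fingertips are at (256,228). I'll cast rays as a cross-check.

```bash
python3 - <<'E'
from h import *
from scipy.spatial.transform import Rotation as R
i=camera_info('wrist');q=get_ee_rot();T=np.eye(4);T[:3,:3]=R.from_quat(q,scalar_first=True).as_matrix();T[:3,3]=get_tcp_pos()
T=T@i['tool_from_camera']
for n,u,z in(('C',(258,127),.063),('A',(256.5,193.5),.078)):
    o,d=ray(i,T,*u);print(n,(o+d*(z-o[2])/d[2]).round(4))
g=cv2.imread('pics/w1.png')[100:220,210:310];cv2.imwrite('pics/w1c.png',cv2.resize(g,(500,600),interpolation=3))
E
```

```text
C [0.5205 0.0431 0.063 ]
A [ 0.5009 -0.0069  0.078 ]
```

View pics/w1c.png

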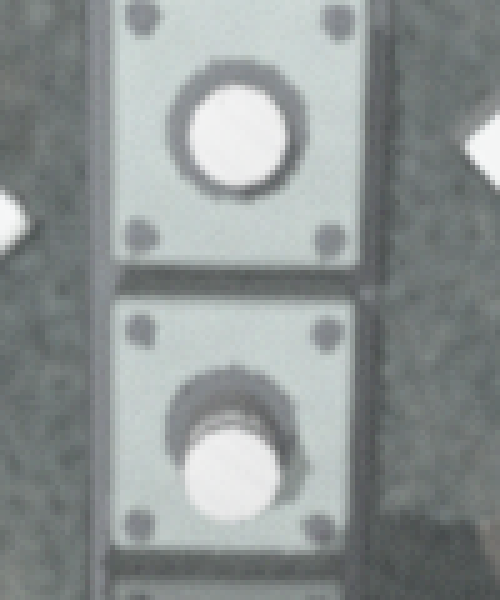

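The crop puts C's top at (257.6,126.8) and A's at (256.5,194.8), so everything agrees within about 2 mm. Now I'll press A.

```bash
python3 - <<'E'
from h import *
p=[.5008,-.0084]
movel(p+[.088],v=.12)
f0=get_ft_force()
r=movel(p+[.0525],v=.03,until_force=20)
wait(.2)
print(r,get_tcp_pos(),get_ft_force()-f0)
movel(p+[.09],v=.06)
movel(p+[.16],v=.15)
wait(.2); print(get_time()); snap('wrist','w2.png')
E
```

```text
False [ 0.50104102 -0.00841525  0.05268179] [ 0.91887369 -0.87275806  3.138421  ]
7.6083
```

View pics/w2.png

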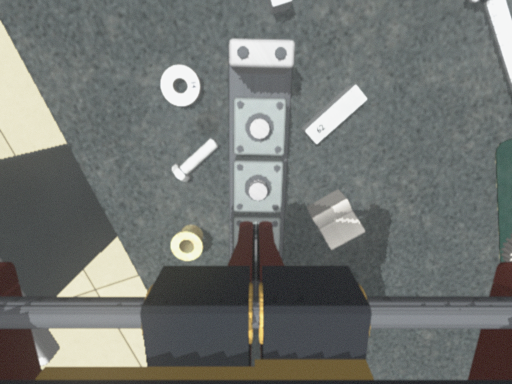

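A's top is now at (258,189), which looks lower (locked). I'll press C, back off, and check with the fixed cameras.

```bash
python3 - <<'E'
from h import *
a=np.radians(-20); q=[0,np.cos(a/2),np.sin(a/2),0]
p=[.5204,.0421]
movel(p+[.16],v=.15)
movel(p+[.075],v=.12)
f0=get_ft_force()
r=movel(p+[.0525],v=.03,until_force=20)
wait(.2)
print(r,get_tcp_pos(),get_ft_force()-f0)
movel(p+[.09],v=.06)
movel(p+[.16],v=.15)
move_pose([.35,-.35,.25],q)
wait(.3); print(get_time()); s=snap('scene','s3.png');t=snap('top','t3.png')
a=cv2.resize(s[170:260,195:335],(700,450),interpolation=3);cv2.imwrite('pics/s3c.png',a[:,:,::-1])
b=cv2.resize(t[170:245,195:315],(720,450),interpolation=3);cv2.imwrite('pics/t3c.png',b[:,:,::-1])
E
```

```text
False [0.5206874  0.0421294  0.05263177] [0.53703495 0.28223691 3.91484545]
13.425
```

View pics/s3c.png

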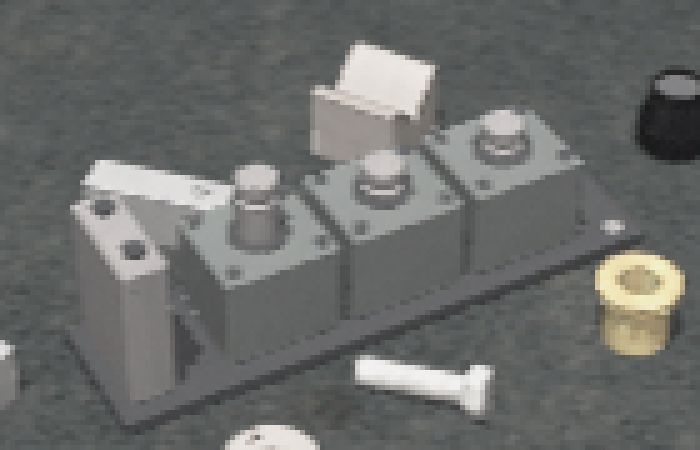

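View pics/t3c.png

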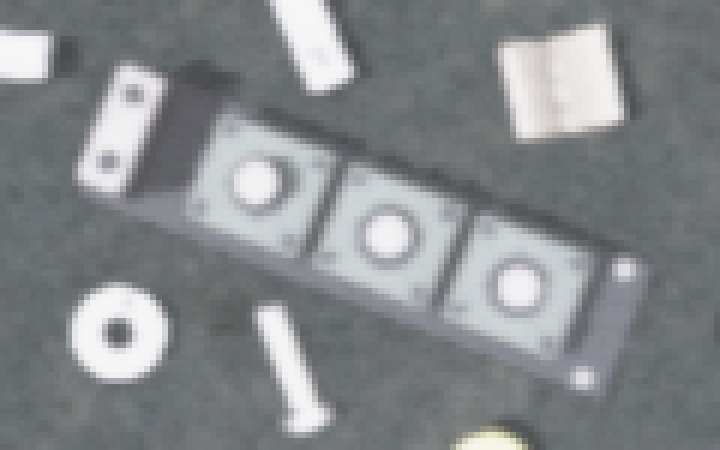

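In the scene crop, C (257,180) now stands up, and A (384,163) and B (503,122) are down. The arm is clear. I'll run a quick triangulation and hand in.

```bash
python3 - <<'E'
from tri import *
t=cv2.imread('pics/top0.png'); t=cv2.imread('pics/t3.png')
S={k:(195+x/5,170+y/5) for k,x,y in(('C',257,180),('A',384,164),('B',503,124))}
for k,u in dict(C=(238,200.5),A=(259.5,209),B=(281.3,217.7)).items():
    print(k,tri(S[k],blob(t,u)[0])[0].round(4))
print(get_ft_force(),get_tcp_pos()); job_done(); print(get_time())
E
```

```text
C [0.5205 0.042  0.0762]
A [ 0.5008 -0.0094  0.0624]
B [ 0.4809 -0.0607  0.0617]
[0.7038358  0.02538348 0.24291021] [ 0.35022846 -0.34976344  0.24995758]
the job is handed in; nothing more can be done
the job is handed in; nothing more can be done
```

The stop rail is set for short bars and the job is handed in. With the fingers closed, I pressed the middle stop (A), which stood up, and it locked down. I then pressed the stop next to the end block (C), and it came up. I never touched stop B.

The last check, triangulated from the scene and top cameras just before handing in:

| Stop | Measured height | State | Required |
|---|---|---|---|
| C (next to the end block) | 76 mm | up | above 72 mm |
| A (middle) | 62 mm | locked down | 56–68 mm |
| B (farthest) | 62 mm | locked down | 56–68 mm |

- **Press:** Both presses went down to 52.6 mm above the table, and the highest press force was about 4 N.
- **Time and clearance:** The clock read 13.4 s after the last move, and the arm was parked clear at 0.25 m height.
- **Disagreement:** The camera measurements differed by up to about 3 mm. The largest difference was on A's sideways position, and I pressed between the readings.

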